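# Take the cocktail shaker apart and set out its pieces

## Robot

A 6-joint arm with a two-finger parallel gripper is mounted at the origin on a cart in front of the work surface, level with it; the furniture and walls round the work are solid. World frame = base frame: x ahead of the robot, y to its left, z up, the work surface at z = 0. Lengths are in m, angles in rad, forces in N, time in s.
With the tool pointing down it reaches from about 0.35 to 0.775 m from the base axis. Payload 7.3 kg.
Tool frame: the origin (TCP) lies on the centre line of the jaws, within the pads' length; the fingertips stand tip_reach ahead of it and the grasp point (between the pads) lies 6 mm ahead of it (tip_reach is the distance from the TCP to the fingertips, in m); x points along the fingers, y is the direction in which the jaws open and shut, and the axes are right-handed (so a half turn about x gives the same grasp; the last joint's range is limited). The gripper opens to 92 mm and grips with 3 to 60 N. Pads are 19 mm wide; open, the fingers measure 130 mm over their backs; the gripper's body (75 mm by 190 mm) begins 47 mm behind the grasp point.
Start: joints at [-1.264, 0.342, 1.524, -0, 1.275, -0.146], TCP at [0.23, -0.472, 0.252] pointing down, gripper open.
Joint ranges: [-2.53, 2.53], [-0.77, 2.02], [0.04, 2.7], [-1, 4.14], [0.28, 2.66], [-3.11, 3.11]. Speed limits (rad/s): [2.57, 2.57, 3.14, 3.14, 3.14, 3.14].

## Interface

Orientations are given as [roll, pitch, yaw] about the fixed x, y, z axes, in that order (R = Rz(yaw) Ry(pitch) Rx(roll)).
In Python, from cell import observe, read_camera, get_calibration, hand_in, tip_reach gives the robot as it stands. The module is installed in compiled form; this text tells all that it offers.
- The arm moves only by the shell command python3 -m crank 'ROWS' [FORCE]. ROWS is JSON, a list of rows, each an object of numbers: "fingers": the opening, from -1 (shut) to 1 (fully open); "tx", "ty", "tz": the shift along the tool's x, y, z in units of 40 mm (1.0 is 40 mm); "roll": the turn about the tool's x in units of 10 degrees (1.0 is 10 degrees). In form: [{"fingers": .., "tx": .., "ty": .., "tz": .., "roll": ..}, ...]. A call has exactly 8 rows; each row is the pose to reach, as a shift and turn from the pose commanded when the call began, along the tool's axes at that moment; what a row does not reach only later rows make up. A row lasts 1/8 s, in which the tool goes at most 62.5 mm and 10.7 degrees, less where a joint would pass 70% of its speed; a pose out of reach is approached as far as the arm can. A call with a gripper value outside its range is refused whole. The fingers move at their own pace and stop on an object; FORCE is the grip in N (left out, the last holds). Time passes only in rows, so rows that repeat a pose let the fingers close, or fill a call up. It gives the time, the measured TCP pose, the force and the opening at its end, in the units of the state.
- observe(): the state, without advancing time (a new reading comes with each control period).
- read_camera(name): name is "side" or "top" or "wrist"; returns (picture, depth): 400x640x3 uint8, red, green, blue; 400x640 float32, m along the optical axis (not along the pixel's ray), 0 where there is no reading.
- get_calibration(name): a dict with "vertical_fov" (degrees; the focal length in pixels is half the picture's height over the tangent of half this angle, whatever the lens; pixels are square), "cx", "cy" (the principal point, pixels), "dist_coeffs" ([k1, k2, p1, p2, k3] as OpenCV has them; the pictures are not rectified), "pose" (4x4, takes a point from camera to world coordinates); the wrist camera has in their place "T_tool_cam" (4x4, takes a point from camera to tool coordinates, whose origin is the TCP and whose axes are the tool frame's). Camera axes: x right, y down, z forward; pixel columns grow to the right and rows downward; lengths in m; the calibration is good to about 2 mm. A picture is of the moment at which its call begins: read the wrist's pose just before it. get_calibration takes no time and is no camera call.
- hand_in(): hands the job in, once; it reports no verdict.
The state is a dict: "time": time; "qpos": joint angles; "qvel": joint speeds; "joint_efforts": joint torques, N m; "tool_pos": TCP position; "tool_rot": TCP orientation; "contact_force": force on the tool from outside, world axes, zero at the start; "torque": the same for the moment, N m; "opening": finger opening in m.
Only numpy, scipy, OpenCV 4.12 (cv2) and the standard library are available. Lean on these libraries where they do the work, as an engineer would, in place of code of your own. Each camera call takes 0.05 s, during which the arm holds its last target. There are 200 camera calls.

## Task

Take the stacked cocktail shaker apart from the top and stand each piece upright in the hollow of its own place: the cap in the small square steel tray, the strainer in the round wooden dish and the steel cup in the round rubber mat; the jigger standing by itself goes into the recess of the square wooden block. Set each piece down gently, about in the middle and flat on the floor of its hollow, without dropping it or tipping it over. Leave the glass tumbler and the wooden bung where they stand.

Things in the scene. Friction and masses are not known exactly. Their poses are not given: they have to be found in the camera images.
- cap_center (a point): Steel shaker cap, the top of the three-piece stack: a plain round plug, 33 mm diameter (34 mm over a thin band near its foot), 35 mm high, its top edge rounded over the last 9 mm. It just rests on the strainer's flat top. Point: on its axis, half-way up (17.5 mm above its underside); z up.
- strainer_center (a point): Steel strainer top, the middle of the stack: a round drum 46 mm diameter, 41 mm high, narrowing over the last 8 mm to a flat pierced top 39 mm across. Four short flat lugs (11 mm wide, 3 mm thick, 8 to 11 mm above its underside) stick out at its x and y axes to 33.5 mm from its axis and lie on the cup's rim; the lowest 8 mm hangs loosely inside the cup, so it lifts straight out. Point: on its axis, half-way up (20.5 mm above its underside); z up.
- cup_center (a point): Open steel cup, the bottom of the stack: 59 mm diameter at its rim, tapering to 48 mm at its foot, 69 mm high, thin wall. With strainer and cap on it the stack is 137 mm high. Point: on its axis, half-way up (34.5 mm above its underside); z up.
- jigger_center (a point): Steel double jigger standing by itself: two cones joined at a waist, 43 mm diameter at its foot, 38 mm at its upper rim, 76 mm high. It behaves as a solid body that does not narrow at the waist: the fingers meet it at 38 to 40 mm in its upper half, so grasp it just below the upper rim. Point: on its axis, half-way up (38 mm above its underside); z up.
- mat_floor (a point): Place of the cup: round black rubber mat, 98 mm diameter, fixed, with a shallow round hollow 70 mm across; its rim stands 5 mm above the hollow's floor and 9 mm above the bar. Point: centre of the hollow's floor, 4 mm above the bar; z up.
- dish_floor (a point): Place of the strainer: round light-wood dish, 80 mm diameter, fixed, hollow 62 mm across; its rim stands 6 mm above the hollow's floor and 9 mm above the bar, so the standing strainer's lugs pass just over the rim. Point: centre of the hollow's floor, 3 mm above the bar; z up.
- tray_floor (a point): Place of the cap: small square steel tray, 62 x 62 mm, fixed, inside 56 x 56 mm; its walls stand 10 mm above the bar. Point: centre of its inner floor, 3 mm above the bar; z up, x and y along its walls.
- block_floor (a point): Place of the jigger: square dark-wood block, 90 x 90 x 18 mm, fixed, with a round recess 61 mm across and 8 mm deep in its top. Point: centre of the recess floor, 10 mm above the bar; z up, x and y along its sides.
- tumbler_center (a point): Bystander: loose clear glass tumbler, 64 mm diameter, 84 mm high. Point: on its axis, half-way up (42 mm).
- bung_center (a point): Bystander: loose tapered wooden keg bung, 33 to 41 mm diameter, 38 mm high. Point: on its axis, half-way up (19 mm). (Overhead: a shelf board hangs over the back of the bar, at 0.53 m above it, from x = 0.70 m on; keep lifts low at the back.)

How it is judged:
By the outcome, as a careful person would: the job done as asked, in the order asked, and still so for the second after the job is handed in, with the robot touching nothing.
It also fails if it takes over 99 s, if anything falls off the work surface, if the arm or the gripper's body presses on something with over 40 N, if the wrist force passes 120 N, or if a joint passes its speed limit or range.

## Working session

There is one attempt and no reset: what is moved stays moved. The work goes in short steps, Python scripts to look and compute and a shell command to move; the robot and the scene stay as the last step left them, time stands still between calls to the robot, and variables do not carry over. Pictures are saved under pics/ and viewed, about 12 in all and at most 16, crops included, and the job is handed in when it is done.

```bash
mkdir -p pics
cat > h.py <<'E'
import numpy as np, cv2
from cell import *
from scipy.spatial.transform import Rotation as R
def K(c):
    f=200/np.tan(np.radians(c["vertical_fov"])/2)
    return np.array([[f,0,c["cx"]],[0,f,c["cy"]],[0,0,1]])
def pose(name,s=None):
    c=get_calibration(name)
    if "pose" in c: return c,np.array(c["pose"])
    T=np.eye(4);T[:3,:3]=R.from_euler("xyz",s["tool_rot"]).as_matrix();T[:3,3]=s["tool_pos"]
    return c,T@np.array(c["T_tool_cam"])
def cloud(name,s,d):
    c,T=pose(name,s)
    v,u=np.mgrid[:400,:640]
    p=cv2.undistortPoints(np.stack([u,v],-1).reshape(-1,1,2).astype(np.float64),K(c),np.array(c["dist_coeffs"],float)).reshape(400,640,2)
    P=np.dstack([p*d[...,None],d])@T[:3,:3].T+T[:3,3]
    P[d<=0]=np.nan
    return P
def shot(name,fn):
    s=observe(); im,d=read_camera(name)
    cv2.imwrite("pics/"+fn+".png",im[...,::-1]); P=cloud(name,s,d); np.save("pics/"+fn,P); return s,im,P
E
python3 - <<'E'
from h import *
print(observe(),tip_reach)
for n in("top","side"):
    s,im,P=shot(n,n+"0"); c,T=pose(n,s); print(n,T.round(3).tolist(),np.nanmin(P.reshape(-1,3),0),np.isnan(P[...,0]).mean())
E
```

```text
{'time': 0.0, 'qpos': array([-1.26400044e+00,  3.42703537e-01,  1.52504251e+00, -1.88033037e-06,
        1.27539860e+00, -1.45983824e-01]), 'qvel': array([ 0.00170936,  0.00047079, -0.00062046, -0.00110252,  0.0022902 ,
       -0.00135584]), 'joint_efforts': array([-2.98167324e-03, -4.31255329e+01, -2.44222283e+01,  7.13517889e-02,
        5.58763300e-02, -1.34860634e-04]), 'tool_pos': array([ 0.22958088, -0.47171756,  0.251046  ]), 'tool_rot': array([-1.71562162,  1.56924433,  1.87875129]), 'contact_force': array([ 0.2381073 ,  1.05223632, -0.58675461]), 'torque': array([-0.04680296, -0.03631586, -0.02486734]), 'opening': 0.09188768882198477} 0.025
top [[0.014, -0.992, 0.129, 0.365], [-1.0, -0.016, -0.009, -0.001], [0.011, -0.129, -0.992, 1.279], [0.0, 0.0, 0.0, 1.0]] [-0.3502804  -1.35420076 -0.91493562] 0.00408203125
side [[-0.999, -0.021, 0.028, 0.479], [-0.035, 0.524, -0.851, 0.702], [0.003, -0.851, -0.525, 0.544], [0.0, 0.0, 0.0, 1.0]] [-1.21323123 -1.36503244 -0.90202425] 0.0041015625
```

View pics/top0.png

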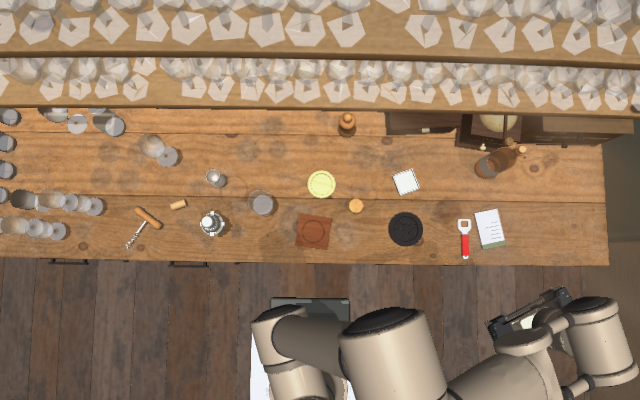

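View pics/side0.png

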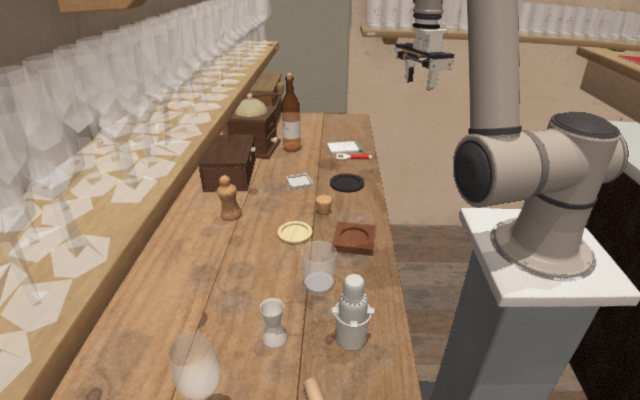

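Top view: stack (212,222), jigger (216,178), tumbler (262,203), dish (321,184), block (313,231), bung (356,205), tray (405,181), mat (405,229). The side view agrees. Next I'll measure the positions.

Run:
```python
from h import *
P=np.load("pics/top0.npy")
c,T=pose("top")
def onplane(u,v,z):
    p=cv2.undistortPoints(np.array([[[u,v]]],float),K(c),np.array(c["dist_coeffs"],float))[0,0]
    r=T[:3,:3]@np.array([*p,1]); return T[:3,3]+r*(z-T[2,3])/r[2]
for n,u,v,z in [("cap",207,221,.137),("jig",215,174,.076),("tumb",262,203,.04),("dish",321,184,.009),("block",313,231,.018),("tray",405,181,.005),("bung",356,205,.038),("mat",405,229,.009)]:
    print(n,onplane(u,v,z).round(3),P[v,u].round(3))
# height-masked centroids
z=P[...,2]
for n,u,v,w,lo,hi in [("stack",211,222,16,.1,.16),("stackall",211,222,20,.02,.16),("jig",216,178,16,.06,.09),("dish",321,184,20,.005,.014),("block",313,231,26,.012,.03),("tray",405,181,20,.004,.016),("mat",405,229,24,.005,.014),("bung",356,205,12,.028,.05),("table",285,160,8,-.05,.05)]:
    q=P[v-w:v+w,u-w:u+w].reshape(-1,3); q=q[(q[:,2]>lo)&(q[:,2]<hi)]
    if len(q): print(n,len(q),q.mean(0).round(3),"mid",((q.max(0)+q.min(0))/2).round(3),"ext",np.ptp(q,0).round(3))
im=cv2.imread("pics/top0.png")[140:270,180:440]
cv2.imwrite("pics/top0c.png",cv2.resize(im,None,fx=3,fy=3,interpolation=cv2.INTER_CUBIC))
```

```text
cap [0.446 0.263 0.137] [0.446 0.263 0.136]
jig [0.577 0.261 0.076] [0.583 0.268 0.045]
tumb [0.504 0.136 0.04 ] [0.508 0.139 0.009]
dish [ 0.565 -0.027  0.009] [ 0.566 -0.027  0.003]
block [ 0.431 -0.006  0.018] [ 0.431 -0.006  0.012]
tray [ 0.578 -0.268  0.005] [ 0.579 -0.268  0.002]
bung [ 0.503 -0.124  0.038] [ 0.503 -0.124  0.038]
mat [ 0.44  -0.265  0.009] [ 0.441 -0.266  0.005]
stack 195 [0.444 0.261 0.125] mid [0.444 0.265 0.12 ] ext [0.039 0.039 0.04 ]
stackall 405 [0.443 0.259 0.098] mid [0.445 0.265 0.081] ext [0.065 0.067 0.12 ]
jig 76 [0.576 0.273 0.071] mid [0.573 0.268 0.071] ext [0.037 0.036 0.02 ]
dish 289 [ 0.567 -0.026  0.008] mid [ 0.568 -0.031  0.009] ext [0.104 0.1   0.009]
block 729 [ 0.431 -0.004  0.017] mid [ 0.431 -0.003  0.018] ext [0.099 0.099 0.013]
tray 248 [ 0.578 -0.268  0.007] mid [ 0.58  -0.265  0.009] ext [0.115 0.111 0.011]
mat 571 [ 0.443 -0.265  0.008] mid [ 0.445 -0.256  0.01 ] ext [0.129 0.116 0.009]
bung 170 [ 0.503 -0.121  0.037] mid [ 0.503 -0.121  0.037] ext [0.039 0.039 0.011]
table 256 [ 0.636  0.079 -0.   ] mid [ 0.636  0.079 -0.   ] ext [0.046 0.044 0.015]
```

View pics/top0c.png

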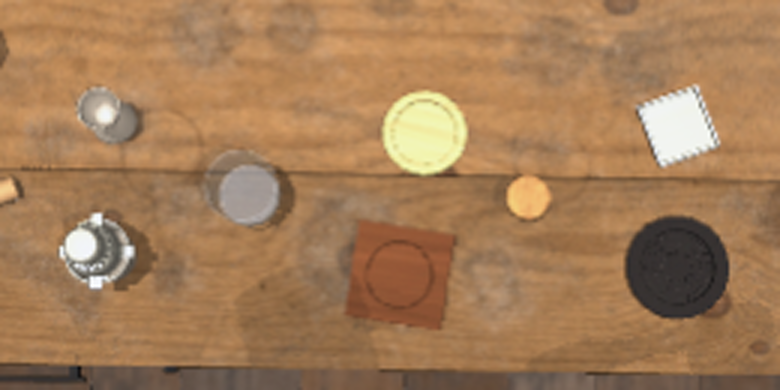

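```bash
cat >> h.py <<'E'
def go(x,y,z,ydir=None):
    s=observe(); M=R.from_euler("xyz",s["tool_rot"]).as_matrix()
    d=M.T@(np.array([x,y,z])-s["tool_pos"])/.04
    a=np.degrees(np.arctan2(M[1,1],M[0,1])); msg=""
    if ydir is not None:
        # tool x points down: positive roll turns y clockwise seen from above
        r=-((ydir-a+90)%180-90); msg=" roll %.2f"%(r/10)
    print("t%.1f at"%s["time"],s["tool_pos"].round(4),"ydir %.1f xdir"%a,M[:,0].round(3),"F",s["contact_force"].round(1),"op %.4f"%s["opening"],"q6 %.2f"%s["qpos"][5],"-> tx %.2f ty %.2f tz %.2f"%tuple(d)+msg)
E
python3 - <<'E'
from h import *
go(.5,-.15,.33,0); go(.445,.264,.33,45)
print(get_calibration("wrist"))
E
```

```text
t0.1 at [ 0.2296 -0.4718  0.2511] ydir -64.1 xdir [-0.     0.001 -1.   ] F [-0.  -1.2 -1. ] op 0.0915 q6 -0.15 -> tx -1.96 ty -4.28 tz -9.60 roll -6.41
t0.1 at [ 0.2296 -0.4718  0.2511] ydir -64.1 xdir [-0.     0.001 -1.   ] F [-0.  -1.2 -1. ] op 0.0915 q6 -0.15 -> tx -1.95 ty -14.19 tz -12.89 roll 7.09
{'vertical_fov': 65.06224645119988, 'cx': 318.05200136600837, 'cy': 193.345350050732, 'dist_coeffs': array([-0.05203111,  0.        ,  0.        ,  0.        ,  0.        ]), 'T_tool_cam': array([[-1.58055353e-04, -2.79693663e-01,  9.60089282e-01,
        -1.33478413e-01],
       [ 9.99999608e-01, -8.80743736e-04, -9.19530636e-05,
         5.63222061e-04],
       [ 8.71311310e-04,  9.60088891e-01,  2.79693693e-01,
        -7.56491299e-02],
       [ 0.00000000e+00,  0.00000000e+00,  0.00000000e+00,
         1.00000000e+00]])}
```

```bash
python3 -m crank '[{"fingers":1,"tx":-2,"ty":-1,"tz":-1.5,"roll":-1},{"fingers":1,"tx":-2,"ty":-2,"tz":-3,"roll":-2},{"fingers":1,"tx":-2,"ty":-3,"tz":-4.5,"roll":-3},{"fingers":1,"tx":-2,"ty":-4,"tz":-6,"roll":-4},{"fingers":1,"tx":-2,"ty":-4.5,"tz":-7.5,"roll":-5},{"fingers":1,"tx":-2,"ty":-5,"tz":-9,"roll":-6},{"fingers":1,"tx":-2,"ty":-5.6,"tz":-10.2,"roll":-6.4},{"fingers":1,"tx":-2,"ty":-5.6,"tz":-10.2,"roll":-6.4}]' 20
python3 - <<'E'
from h import *
print(observe()["qvel"].round(2))
s,im,P=shot("wrist","w1")
go(.445,.264,.33,45)
E
```

```text
time: 1.1
tool_pos: [0.4996, -0.0901, 0.3314]
tool_rot: [-1.636, 1.57, 3.077]
contact_force: [0.9, -1.1, -0.3]
opening: 0.0921
[ 0.83  0.38 -0.51 -0.01  0.13  0.85]
t1.1 at [ 0.5024 -0.0856  0.3311] ydir 0.2 xdir [ 0.002  0.004 -1.   ] F [-0.6  4.5 -0.9] op 0.0921 q6 -0.33 -> tx 0.06 ty -1.41 tz -8.75 roll -4.48
```

View pics/w1.png

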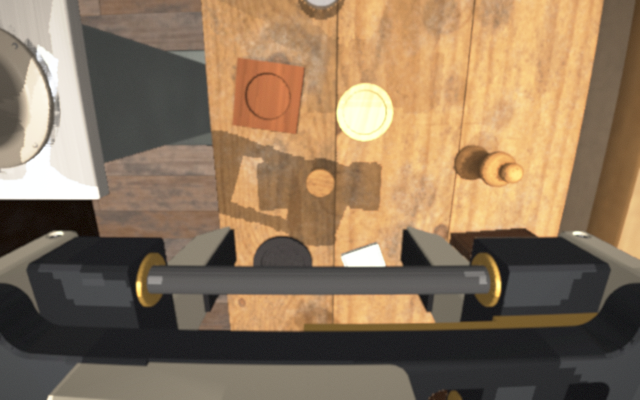

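The w1 view shows block (269,97), dish (365,112) and bung (320,183). The mat and tray are half hidden behind the gripper, and the arm was still moving. I'll shift 120 mm toward −y and look again at rest.

```bash
python3 -m crank '[{"fingers":1,"tz":1},{"fingers":1,"tz":2},{"fingers":1,"tz":3},{"fingers":1,"tz":3},{"fingers":1,"tz":3},{"fingers":1,"tz":3},{"fingers":1,"tz":3},{"fingers":1,"tz":3}]'
python3 - <<'E'
from h import *
s,im,P=shot("wrist","w2"); print(abs(s["qvel"]).max())
go(.445,.264,.33,45)
z=P[...,2]
for n,x,y,r,lo,hi in [("dish",.566,-.027,.05,.006,.013),("block",.431,-.005,.075,.014,.022),("tray",.578,-.268,.05,.006,.014),("mat",.441,-.266,.06,.0065,.013),("bung",.503,-.122,.03,.03,.045)]:
    m=(np.hypot(P[...,0]-x,P[...,1]-y)<r)&(z>lo)&(z<hi)
    q=P[m][:,:2].astype(np.float32)
    (c,rad)=cv2.minEnclosingCircle(q); rr=cv2.minAreaRect(q*1000)
    print(n,len(q),P[m].mean(0).round(4),"circ",np.round(c,4),round(rad,4),"rect",np.round(rr[0],1),np.round(rr[1],1),round(rr[2],1))
E
```

```text
0.14625652215057197
t1.2 at [ 0.5007 -0.0882  0.3309] ydir 0.3 xdir [-0.     0.002 -1.   ] F [ 0.5 -1.1 -1. ] op 0.0919 q6 -0.33 -> tx 0.04 ty -1.35 tz -8.81 roll -4.47
dish 1006 [ 0.5655 -0.0279  0.0092] circ [ 0.5654 -0.0282] 0.0402 rect [565.7 -28.7] [78.  78.3] 11.5
block 2910 [ 0.4301 -0.0052  0.0184] circ [ 0.43   -0.0066] 0.063 rect [430.2  -6.6] [90.4 91. ] 81.6
tray 159 [ 0.5703 -0.2457  0.0097] circ [ 0.5719 -0.258 ] 0.0349 rect [ 570.7 -258. ] [62.5 35.6] 20.9
mat 638 [ 0.4429 -0.24    0.0093] circ [ 0.4428 -0.2623] 0.0481 rect [ 442.5 -242.9] [95.9 47.1] 0.7
bung 632 [ 0.503  -0.1238  0.0379] circ [ 0.5028 -0.1245] 0.0205 rect [ 503.4 -124.3] [39.6 39.7] 89.5invalid input at $[0]: expected keys fingers, tx, ty, tz, roll
```

View pics/w2.png

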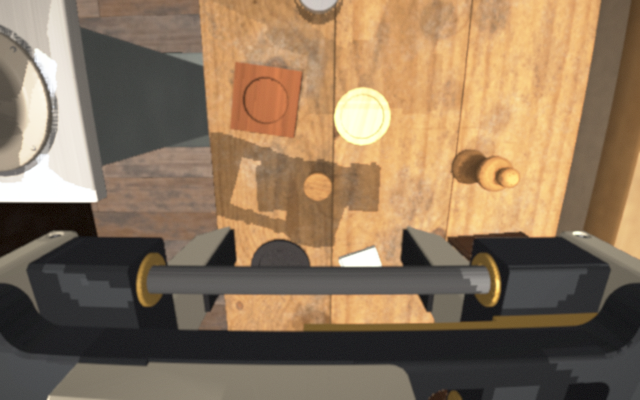

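The call was refused because every key is required in each row. The w2 data is still good: block (266,100), dish (362,116) and bung (318,186) agree with the top camera to about 2 mm. Mat and tray are partly hidden but consistent. Now to the stack.

```bash
python3 -m crank '[{"fingers":1,"tx":0,"ty":0,"tz":-1.2,"roll":-1},{"fingers":1,"tx":0,"ty":0,"tz":-2.6,"roll":-2},{"fingers":1,"tx":0,"ty":0,"tz":-4,"roll":-3},{"fingers":1,"tx":0,"ty":-0.2,"tz":-5.4,"roll":-4},{"fingers":1,"tx":0,"ty":-0.2,"tz":-6.8,"roll":-4.5},{"fingers":1,"tx":0,"ty":-0.2,"tz":-7.7,"roll":-4.5},{"fingers":1,"tx":0,"ty":-0.2,"tz":-7.7,"roll":-4.5},{"fingers":1,"tx":0,"ty":-0.2,"tz":-7.7,"roll":-4.5}]' 20
python3 - <<'E'
from h import *
s,im,P=shot("wrist","w3"); print(abs(s["qvel"]).max())
z=P[...,2]
for n,x,y,r,lo,hi in [("cap",.445,.264,.03,.11,.145),("captop",.445,.264,.03,.133,.145),("str",.445,.264,.05,.098,.106),("lugs",.445,.264,.05,.066,.078),("jig",.573,.267,.03,.07,.085)]:
    m=(np.hypot(P[...,0]-x,P[...,1]-y)<r)&(z>lo)&(z<hi)
    q=P[m][:,:2].astype(np.float32)
    if len(q)<5: print(n,len(q)); continue
    (c,rad)=cv2.minEnclosingCircle(q)
    print(n,len(q),P[m].mean(0).round(4),"circ",np.round(c,4),round(rad,4))
go(.445,.264,.16,45)
E
```

```text
time: 2.2
tool_pos: [0.4908, 0.2149, 0.3314]
tool_rot: [-1.441, 1.57, -2.228]
contact_force: [0.3, 0.1, 0.4]
opening: 0.0915
0.021272034559746973
cap 776 [0.4445 0.2642 0.1352] circ [0.4451 0.2643] 0.0165
captop 632 [0.4446 0.264  0.1362] circ [0.4449 0.2641] 0.015
str 324 [0.4398 0.2671 0.1011] circ [0.4442 0.2651] 0.0218
lugs 472 [0.443  0.2649 0.0707] circ [0.4441 0.2645] 0.0337
jig 222 [0.5762 0.2676 0.0748] circ [0.5722 0.2672] 0.0194
t2.2 at [0.491  0.2146 0.3315] ydir 44.9 xdir [-0.    -0.001 -1.   ] F [ 0.6  1.2 -0.4] op 0.0916 q6 -0.51 -> tx 4.29 ty 0.06 tz -1.69 roll -0.01
```

View pics/w3.png

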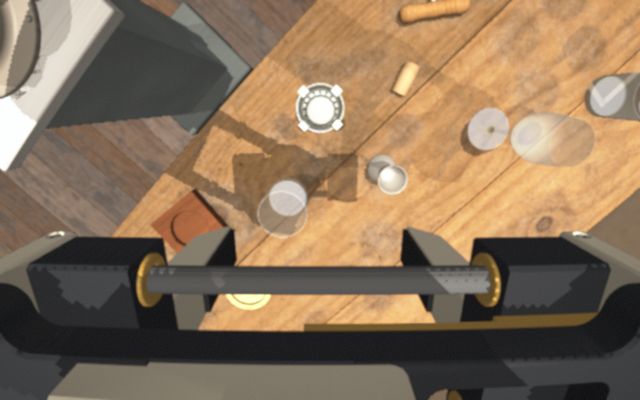

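The w3 view shows the stack at (320,107) with its lugs on the picture diagonals, so the jaw axis falls between them. The jigger rim is at (392,178) and the tumbler at (285,205). Grasping the cap.

```bash
python3 -m crank '[{"fingers":1,"tx":0,"ty":0.05,"tz":-1,"roll":0},{"fingers":1,"tx":0.5,"ty":0.05,"tz":-1.7,"roll":0},{"fingers":1,"tx":1.8,"ty":0.05,"tz":-1.7,"roll":0},{"fingers":1,"tx":3,"ty":0.05,"tz":-1.7,"roll":0},{"fingers":1,"tx":4,"ty":0.05,"tz":-1.7,"roll":0},{"fingers":1,"tx":4.5,"ty":0.05,"tz":-1.7,"roll":0},{"fingers":1,"tx":4.85,"ty":0.05,"tz":-1.7,"roll":0},{"fingers":1,"tx":4.85,"ty":0.05,"tz":-1.7,"roll":0}]' 15
python3 -c "
from h import *
go(.4445,.2645,.137,45)"
python3 -m crank '[{"fingers":-1,"tx":0,"ty":0,"tz":0,"roll":0},{"fingers":-1,"tx":0,"ty":0,"tz":0,"roll":0},{"fingers":-1,"tx":0,"ty":0,"tz":0,"roll":0},{"fingers":-1,"tx":0,"ty":0,"tz":0,"roll":0},{"fingers":-1,"tx":0,"ty":0,"tz":0,"roll":0},{"fingers":-1,"tx":0,"ty":0,"tz":0,"roll":0},{"fingers":-1,"tx":0,"ty":0,"tz":0,"roll":0},{"fingers":-1,"tx":0,"ty":0,"tz":0,"roll":0}]' 15
```

```text
time: 3.25
tool_pos: [0.4443, 0.2645, 0.1373]
tool_rot: [-1.818, 1.57, -2.605]
contact_force: [0.0, 0.3, 0.0]
opening: 0.092
t3.2 at [0.4443 0.2645 0.1373] ydir 44.9 xdir [-0.001 -0.001 -1.   ] F [0.  0.3 0. ] op 0.0920 q6 -0.39 -> tx 0.01 ty 0.00 tz 0.00 roll -0.01
time: 4.25
tool_pos: [0.4442, 0.2654, 0.1377]
tool_rot: [-1.411, 1.571, -2.197]
contact_force: [-0.9, -1.3, 0.6]
opening: 0.0324
```

```bash
python3 -m crank '[{"fingers":-1,"tx":-0.1,"ty":0,"tz":0,"roll":0},{"fingers":-1,"tx":-0.3,"ty":0,"tz":0,"roll":0},{"fingers":-1,"tx":-0.6,"ty":0,"tz":0,"roll":0},{"fingers":-1,"tx":-1,"ty":0,"tz":0,"roll":0},{"fingers":-1,"tx":-1.4,"ty":0,"tz":0,"roll":0},{"fingers":-1,"tx":-1.7,"ty":0,"tz":0,"roll":0},{"fingers":-1,"tx":-1.7,"ty":0,"tz":0,"roll":0},{"fingers":-1,"tx":-1.7,"ty":0,"tz":0,"roll":0}]' 15
python3 - <<'E'
from h import *
for f in("top0","side0"):
    P=np.load(f"pics/{f}.npy").reshape(-1,3)
    m=(P[:,2]>.05)&(P[:,2]<.6)&(abs(P[:,0]-.6)<.25)&(P[:,1]>-.5)&(P[:,1]<-.1)
    q=P[m]; g,cn=np.unique((q[:,:2]//.04).astype(int),axis=0,return_counts=True)
    print(f,[(round(a*.04,2),round(b*.04,2),int(k)) for (a,b),k in zip(g,cn) if a*.04<.72 and a*.04>.4])
go(.577,-.269,.2,45)
s=observe(); im,d=read_camera("side"); cv2.imwrite("pics/s1.png",cv2.resize(im[220:380,230:430,::-1],None,fx=3,fy=3))
E
```

```text
time: 5.25
tool_pos: [0.444, 0.2653, 0.2053]
tool_rot: [-1.823, 1.57, -2.609]
contact_force: [-1.1, 0.6, -1.0]
opening: 0.0323
top0 [(np.float64(0.56), np.float64(-0.52), 127), (np.float64(0.56), np.float64(-0.48), 34), (np.float64(0.6), np.float64(-0.52), 275), (np.float64(0.6), np.float64(-0.48), 325), (np.float64(0.64), np.float64(-0.52), 74), (np.float64(0.64), np.float64(-0.48), 63), (np.float64(0.68), np.float64(-0.52), 575), (np.float64(0.68), np.float64(-0.48), 1135), (np.float64(0.68), np.float64(-0.44), 979), (np.float64(0.68), np.float64(-0.4), 929), (np.float64(0.68), np.float64(-0.36), 737), (np.float64(0.68), np.float64(-0.32), 950), (np.float64(0.68), np.float64(-0.28), 906), (np.float64(0.68), np.float64(-0.24), 855), (np.float64(0.68), np.float64(-0.2), 915), (np.float64(0.68), np.float64(-0.16), 737), (np.float64(0.68), np.float64(-0.12), 476)]
side0 [(np.float64(0.56), np.float64(-0.52), 106), (np.float64(0.56), np.float64(-0.48), 20), (np.float64(0.6), np.float64(-0.52), 243), (np.float64(0.6), np.float64(-0.48), 470), (np.float64(0.64), np.float64(-0.52), 99), (np.float64(0.64), np.float64(-0.48), 100), (np.float64(0.68), np.float64(-0.52), 157), (np.float64(0.68), np.float64(-0.48), 311), (np.float64(0.68), np.float64(-0.44), 401), (np.float64(0.68), np.float64(-0.4), 188), (np.float64(0.68), np.float64(-0.36), 86), (np.float64(0.68), np.float64(-0.32), 266), (np.float64(0.68), np.float64(-0.28), 192), (np.float64(0.68), np.float64(-0.24), 279), (np.float64(0.68), np.float64(-0.2), 286), (np.float64(0.68), np.float64(-0.16), 116), (np.float64(0.68), np.float64(-0.12), 242)]
t5.2 at [0.444  0.2653 0.2053] ydir 44.9 xdir [-0.001 -0.    -1.   ] F [-1.1  0.6 -1. ] op 0.0323 q6 -0.39 -> tx 0.14 ty -7.08 tz 11.80 roll -0.01
```

View pics/s1.png

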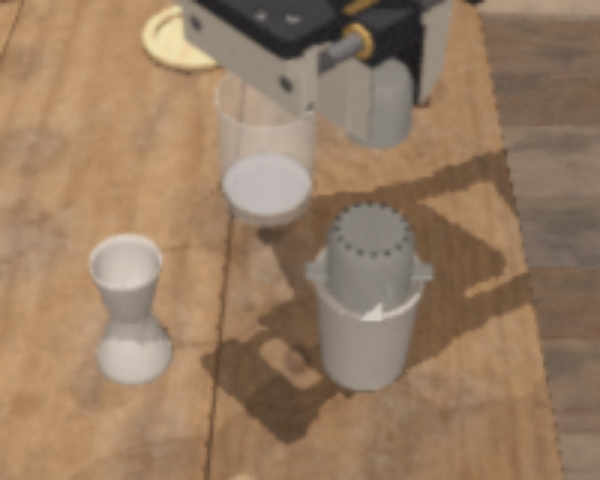

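The s1 crop shows the cap held between the jaws and the strainer and cup undisturbed. Carrying to the tray.

```bash
python3 -m crank '[{"fingers":-1,"tx":0,"ty":-0.3,"tz":0.5,"roll":-0.2},{"fingers":-1,"tx":0,"ty":-0.8,"tz":1.35,"roll":-0.6},{"fingers":-1,"tx":0,"ty":-1.4,"tz":2.4,"roll":-1},{"fingers":-1,"tx":0,"ty":-2.1,"tz":3.5,"roll":-1.4},{"fingers":-1,"tx":0,"ty":-2.8,"tz":4.6,"roll":-1.8},{"fingers":-1,"tx":0,"ty":-3.5,"tz":5.7,"roll":-2.2},{"fingers":-1,"tx":0,"ty":-4.2,"tz":6.8,"roll":-2.6},{"fingers":-1,"tx":0,"ty":-4.6,"tz":7.6,"roll":-2.8}]' 15
python3 -c "
from h import *
go(.577,-.269,.1,80)"
```

```text
time: 6.3
tool_pos: [0.5287, -0.082, 0.205]
tool_rot: [-2.895, 1.57, 3.091]
contact_force: [-0.3, 0.4, -0.2]
opening: 0.0323
t6.3 at [ 0.5287 -0.082   0.205 ] ydir 72.9 xdir [-0.001  0.    -1.   ] F [-0.3  0.4 -0.2] op 0.0323 q6 -1.57 -> tx 2.62 ty -4.11 tz 2.53 roll -0.71
```

```bash
python3 -m crank '[{"fingers":-1,"tx":0,"ty":-0.6,"tz":0.4,"roll":-0.3},{"fingers":-1,"tx":0,"ty":-1.5,"tz":0.9,"roll":-0.7},{"fingers":-1,"tx":0.3,"ty":-2.5,"tz":1.5,"roll":-0.7},{"fingers":-1,"tx":0.9,"ty":-3.4,"tz":2.1,"roll":-0.7},{"fingers":-1,"tx":1.6,"ty":-4,"tz":2.45,"roll":-0.7},{"fingers":-1,"tx":2.3,"ty":-4.1,"tz":2.5,"roll":-0.7},{"fingers":-1,"tx":2.6,"ty":-4.1,"tz":2.5,"roll":-0.7},{"fingers":-1,"tx":2.6,"ty":-4.1,"tz":2.5,"roll":-0.7}]' 15
python3 - <<'E'
from h import *
s,im,P=shot("wrist","w4"); print(abs(s["qvel"]).max())
go(.577,-.269,.042,80)
E
```

```text
time: 7.3
tool_pos: [0.5758, -0.2652, 0.1008]
tool_rot: [2.756, 1.568, 2.581]
contact_force: [0.5, 0.4, -0.7]
opening: 0.0323
0.03334939145534744
t7.3 at [ 0.5765 -0.2655  0.102 ] ydir 80.0 xdir [ 0. -0. -1.] F [-0.5  0.2  0.3] op 0.0323 q6 -1.95 -> tx 1.50 ty -0.08 tz 0.03 roll -0.00
```

View pics/w4.png

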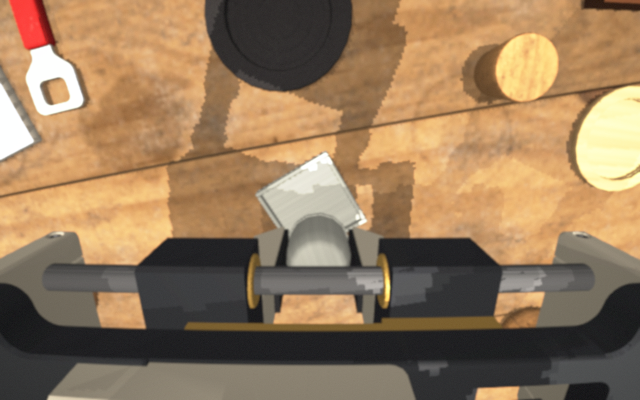

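The w4 view shows tray corners at (260,197), (327,155) and (365,217), partly hidden by the held cap. The mat is at (279,18) and the bung at (525,68). I'll compute the tray centre from the corners.

Run:
```python
from h import *
s=observe(); c,T=pose("wrist",s)
def w(u,v,z):
    p=cv2.undistortPoints(np.array([[[u,v]]],float),K(c),np.array(c["dist_coeffs"],float))[0,0]
    r=T[:3,:3]@np.array([*p,1]); return (T[:3,3]+r*(z-T[2,3])/r[2])[:2]
A,B,C=w(259,197,.01),w(327,153,.01),w(367,218,.01)
print(A,B,C,np.linalg.norm(A-B),np.linalg.norm(C-B),(A+C)/2)
P=np.load("pics/w4.npy"); z=P[...,2]
m=(np.hypot(P[...,0]-.442,P[...,1]+.267)<.055)&(z>.0065)&(z<.013); q=P[m]; e=q[q[:,0]>.46]
A=np.c_[2*e[:,:2],np.ones(len(e))]
print("mat",len(q),q[:,0].max(),q[:,1].min(),q[:,1].max())
go(.577,-.269,.042,80)
```

```text
[ 0.56219693 -0.30862168] [ 0.53837268 -0.25264017] [ 0.59316468 -0.23075034] 0.060840148471362585 0.05900278694886683 [ 0.5776808  -0.26968601]
mat 4913 0.48988721227022375 -0.31735836871483375 -0.2197942191777808
t7.3 at [ 0.5765 -0.2655  0.102 ] ydir 80.0 xdir [ 0. -0. -1.] F [-0.5  0.2  0.3] op 0.0323 q6 -1.95 -> tx 1.50 ty -0.08 tz 0.03 roll -0.00
```

```bash
python3 -m crank '[{"fingers":-1,"tx":0.3,"ty":-0.1,"tz":0,"roll":0},{"fingers":-1,"tx":0.7,"ty":-0.1,"tz":0,"roll":0},{"fingers":-1,"tx":1.1,"ty":-0.1,"tz":0,"roll":0},{"fingers":-1,"tx":1.35,"ty":-0.1,"tz":0,"roll":0},{"fingers":-1,"tx":1.45,"ty":-0.1,"tz":0,"roll":0},{"fingers":-1,"tx":1.5,"ty":-0.1,"tz":0,"roll":0},{"fingers":-1,"tx":1.5,"ty":-0.1,"tz":0,"roll":0},{"fingers":-1,"tx":1.5,"ty":-0.1,"tz":0,"roll":0}]' 15
python3 -m crank '[{"fingers":-1,"tx":0,"ty":0,"tz":0,"roll":0},{"fingers":-1,"tx":0.02,"ty":0,"tz":0,"roll":0},{"fingers":-1,"tx":0.03,"ty":0,"tz":0,"roll":0},{"fingers":-1,"tx":0.04,"ty":0,"tz":0,"roll":0},{"fingers":-1,"tx":0.05,"ty":0,"tz":0,"roll":0},{"fingers":-1,"tx":0.06,"ty":0,"tz":0,"roll":0},{"fingers":-1,"tx":0.06,"ty":0,"tz":0,"roll":0},{"fingers":-1,"tx":0.06,"ty":0,"tz":0,"roll":0}]' 15
python3 -c "
from h import *
go(.5775,-.2695,.0387,80)"
```

```text
time: 8.35
tool_pos: [0.5758, -0.27, 0.0422]
tool_rot: [-0.461, 1.57, -0.637]
contact_force: [-0.8, 0.2, -1.5]
opening: 0.0326
time: 9.35
tool_pos: [0.5756, -0.2699, 0.0393]
tool_rot: [-1.351, 1.571, -1.527]
contact_force: [-0.3, 1.0, -0.2]
opening: 0.0324
t9.3 at [ 0.5756 -0.2699  0.0393] ydir 79.9 xdir [ 0. -0. -1.] F [-0.3  1.  -0.2] op 0.0324 q6 -1.95 -> tx 0.02 ty 0.02 tz 0.05 roll -0.01
```

```bash
python3 -m crank '[{"fingers":-1,"tx":0,"ty":0,"tz":0.05,"roll":0},{"fingers":-1,"tx":0.01,"ty":0,"tz":0.05,"roll":0},{"fingers":-1,"tx":0.01,"ty":0,"tz":0.05,"roll":0},{"fingers":-1,"tx":0.02,"ty":0,"tz":0.05,"roll":0},{"fingers":-1,"tx":0.02,"ty":0,"tz":0.05,"roll":0},{"fingers":-1,"tx":0.02,"ty":0,"tz":0.05,"roll":0},{"fingers":-1,"tx":0.02,"ty":0,"tz":0.05,"roll":0},{"fingers":-1,"tx":0.02,"ty":0,"tz":0.05,"roll":0}]' 15
python3 -m crank '[{"fingers":-1,"tx":0,"ty":0,"tz":0,"roll":0},{"fingers":-1,"tx":0.01,"ty":0,"tz":0,"roll":0},{"fingers":-1,"tx":0.01,"ty":0,"tz":0,"roll":0},{"fingers":-1,"tx":0.02,"ty":0,"tz":0,"roll":0},{"fingers":-1,"tx":0.02,"ty":0,"tz":0,"roll":0},{"fingers":-1,"tx":0.02,"ty":0,"tz":0,"roll":0},{"fingers":-1,"tx":0.02,"ty":0,"tz":0,"roll":0},{"fingers":-1,"tx":0.02,"ty":0,"tz":0,"roll":0}]' 15
```

```text
time: 10.35
tool_pos: [0.5777, -0.2703, 0.0389]
tool_rot: [-0.396, 1.57, -0.572]
contact_force: [-0.2, 0.7, 5.4]
opening: 0.0324
time: 11.35
tool_pos: [0.5778, -0.2703, 0.0388]
tool_rot: [-0.443, 1.57, -0.619]
contact_force: [-2.3, 1.8, 10.5]
opening: 0.0322
```

Contact at the expected height. Releasing and lifting.

```bash
python3 -m crank '[{"fingers":-1,"tx":-0.02,"ty":0,"tz":0,"roll":0},{"fingers":0,"tx":-0.02,"ty":0,"tz":0,"roll":0},{"fingers":0.2,"tx":-0.02,"ty":0,"tz":0,"roll":0},{"fingers":0.2,"tx":-0.02,"ty":0,"tz":0,"roll":0},{"fingers":0.2,"tx":-0.3,"ty":0,"tz":0,"roll":0},{"fingers":0.4,"tx":-1,"ty":0,"tz":0,"roll":0},{"fingers":0.6,"tx":-2.2,"ty":0,"tz":0,"roll":0},{"fingers":1,"tx":-3.5,"ty":0,"tz":0,"roll":0}]' 15
python3 - <<'E'
from h import *
P=cloud("top",None,read_camera("top")[1])
z=P[...,2];m=(np.hypot(P[...,0]-.577,P[...,1]+.269)<.03)&(z>.03)&(z<.045)
print(m.sum(),P[m].mean(0) if m.any() else 0)
go(.4443,.2645,.2,45)
E
```

```text
time: 12.35
tool_pos: [0.5773, -0.27, 0.1795]
tool_rot: [2.886, 1.57, 2.71]
contact_force: [0.7, -0.1, -0.4]
opening: 0.0791
0 0
t12.4 at [ 0.5801 -0.2717  0.1881] ydir 80.0 xdir [ 0.011 -0.007 -1.   ] F [ 3.4 -2.3  5.9] op 0.0830 q6 -1.95 -> tx -0.43 ty 12.61 tz -5.68 roll 3.50
```

```bash
python3 -m crank '[{"fingers":1,"tx":-0.5,"ty":0.8,"tz":-0.4,"roll":0.3},{"fingers":1,"tx":-0.5,"ty":2,"tz":-0.9,"roll":0.7},{"fingers":1,"tx":-0.5,"ty":3.3,"tz":-1.5,"roll":1.1},{"fingers":1,"tx":-0.5,"ty":4.6,"tz":-2.1,"roll":1.5},{"fingers":1,"tx":-0.5,"ty":5.9,"tz":-2.7,"roll":1.9},{"fingers":1,"tx":-0.5,"ty":7.2,"tz":-3.3,"roll":2.3},{"fingers":1,"tx":-0.5,"ty":8.5,"tz":-3.9,"roll":2.7},{"fingers":1,"tx":-0.5,"ty":9.8,"tz":-4.5,"roll":3}]' 15
python3 - <<'E'
from h import *
s,im,P=shot("top","t1")
z=P[...,2];m=(np.hypot(P[...,0]-.577,P[...,1]+.269)<.03)&(z>.03)&(z<.045)
print(m.sum(),P[m].mean(0) if m.any() else 0)
go(.4443,.2645,.2,45)
E
```

```text
time: 13.4
tool_pos: [0.4683, 0.1489, 0.1985]
tool_rot: [0.808, 1.569, 0.107]
contact_force: [0.8, 0.5, -0.3]
opening: 0.0919
92 [ 0.57872642 -0.26770069  0.03617771]
t13.4 at [0.466  0.1545 0.1985] ydir 49.9 xdir [-0.     0.004 -1.   ] F [-1.5  4.9 -1.1] op 0.0916 q6 -0.71 -> tx -0.03 ty 1.75 tz -2.19 roll 0.49
```

Cap stands at (0.579,−0.268), top at its proper height. Next the strainer.

```bash
python3 -m crank '[{"fingers":1,"tx":0,"ty":0.6,"tz":-0.8,"roll":0.2},{"fingers":1,"tx":0,"ty":1.3,"tz":-1.6,"roll":0.5},{"fingers":1,"tx":0,"ty":1.7,"tz":-2.15,"roll":0.5},{"fingers":1,"tx":0,"ty":1.75,"tz":-2.2,"roll":0.5},{"fingers":1,"tx":0.5,"ty":1.75,"tz":-2.2,"roll":0.5},{"fingers":1,"tx":1,"ty":1.75,"tz":-2.2,"roll":0.5},{"fingers":1,"tx":1,"ty":1.75,"tz":-2.2,"roll":0.5},{"fingers":1,"tx":1,"ty":1.75,"tz":-2.2,"roll":0.5}]' 15
python3 - <<'E'
from h import *
go(.4443,.2647,.1005,45)
E
```

```text
time: 14.45
tool_pos: [0.4471, 0.257, 0.1585]
tool_rot: [0.984, 1.57, 0.197]
contact_force: [0.1, 0.5, -0.2]
opening: 0.0914
t14.4 at [0.4471 0.257  0.1585] ydir 44.9 xdir [ 0.001  0.    -1.   ] F [ 0.1  0.5 -0.2] op 0.0914 q6 -0.41 -> tx 1.45 ty 0.08 tz -0.19 roll -0.01
```

```bash
python3 -m crank '[{"fingers":1,"tx":0,"ty":0.08,"tz":-0.18,"roll":0},{"fingers":1,"tx":0.4,"ty":0.08,"tz":-0.18,"roll":0},{"fingers":1,"tx":0.8,"ty":0.08,"tz":-0.18,"roll":0},{"fingers":1,"tx":1.2,"ty":0.08,"tz":-0.18,"roll":0},{"fingers":1,"tx":1.4,"ty":0.08,"tz":-0.18,"roll":0},{"fingers":1,"tx":1.45,"ty":0.08,"tz":-0.18,"roll":0},{"fingers":1,"tx":1.45,"ty":0.08,"tz":-0.18,"roll":0},{"fingers":1,"tx":1.45,"ty":0.08,"tz":-0.18,"roll":0}]' 15
python3 -c "
from h import *
go(.4443,.2647,.1005,45)"
python3 -m crank '[{"fingers":-1,"tx":0,"ty":0,"tz":0,"roll":0},{"fingers":-1,"tx":0,"ty":0,"tz":0,"roll":0},{"fingers":-1,"tx":0,"ty":0,"tz":0,"roll":0},{"fingers":-1,"tx":0,"ty":0,"tz":0,"roll":0},{"fingers":-1,"tx":0,"ty":0,"tz":0,"roll":0},{"fingers":-1,"tx":0,"ty":0,"tz":0,"roll":0},{"fingers":-1,"tx":0,"ty":0,"tz":0,"roll":0},{"fingers":-1,"tx":0,"ty":0,"tz":0,"roll":0}]' 18
python3 -m crank '[{"fingers":-1,"tx":-0.05,"ty":0,"tz":0,"roll":0},{"fingers":-1,"tx":-0.15,"ty":0,"tz":0,"roll":0},{"fingers":-1,"tx":-0.35,"ty":0,"tz":0,"roll":0},{"fingers":-1,"tx":-0.7,"ty":0,"tz":0,"roll":0},{"fingers":-1,"tx":-1.1,"ty":0,"tz":0,"roll":0},{"fingers":-1,"tx":-1.5,"ty":0,"tz":0,"roll":0},{"fingers":-1,"tx":-1.7,"ty":0,"tz":0,"roll":0},{"fingers":-1,"tx":-1.7,"ty":0,"tz":0,"roll":0}]' 18
python3 - <<'E'
from h import *
go(.5655,-.028,.17,45)
im,d=read_camera("side"); cv2.imwrite("pics/s2.png",cv2.resize(im[220:380,230:430,::-1],None,fx=3,fy=3))
E
```

```text
time: 15.45
tool_pos: [0.444, 0.2649, 0.1003]
tool_rot: [1.089, 1.57, 0.303]
contact_force: [0.7, 0.1, 0.8]
opening: 0.0917
t15.4 at [0.444  0.2649 0.1003] ydir 44.9 xdir [ 0.001  0.    -1.   ] F [0.7 0.1 0.8] op 0.0917 q6 -0.39 -> tx -0.01 ty 0.00 tz 0.01 roll -0.01
time: 16.45
tool_pos: [0.4437, 0.2648, 0.0997]
tool_rot: [-0.086, 1.571, -0.873]
contact_force: [-1.0, -0.3, 0.1]
opening: 0.0453
time: 17.45
tool_pos: [0.4439, 0.2649, 0.1685]
tool_rot: [1.101, 1.569, 0.314]
contact_force: [0.3, -0.2, -1.6]
opening: 0.0455
t17.4 at [0.4439 0.2649 0.1685] ydir 44.9 xdir [ 0.002  0.001 -1.   ] F [ 0.3 -0.2 -1.6] op 0.0455 q6 -0.39 -> tx -0.04 ty -3.02 tz 7.33 roll -0.01
```

View pics/s2.png

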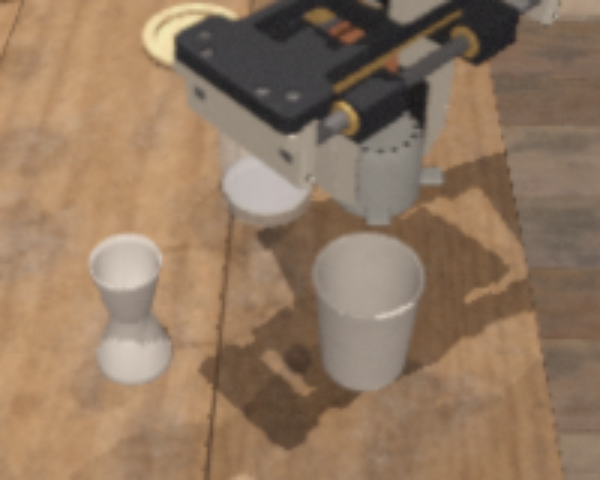

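The strainer is cleanly out and the cup stands still. Carrying to the dish.

```bash
python3 -m crank '[{"fingers":-1,"tx":0,"ty":-0.2,"tz":0.5,"roll":0},{"fingers":-1,"tx":0,"ty":-0.6,"tz":1.5,"roll":0},{"fingers":-1,"tx":0,"ty":-1.1,"tz":2.7,"roll":0},{"fingers":-1,"tx":0,"ty":-1.6,"tz":4,"roll":0},{"fingers":-1,"tx":0,"ty":-2.1,"tz":5.2,"roll":0},{"fingers":-1,"tx":0,"ty":-2.6,"tz":6.3,"roll":0},{"fingers":-1,"tx":0,"ty":-2.9,"tz":7.1,"roll":0},{"fingers":-1,"tx":0,"ty":-3,"tz":7.3,"roll":0}]' 18
python3 -m crank '[{"fingers":-1,"tx":0,"ty":0,"tz":0,"roll":0},{"fingers":-1,"tx":0.4,"ty":0,"tz":0,"roll":0},{"fingers":-1,"tx":0.9,"ty":0,"tz":0,"roll":0},{"fingers":-1,"tx":1.5,"ty":0,"tz":0,"roll":0},{"fingers":-1,"tx":2,"ty":0,"tz":0,"roll":0},{"fingers":-1,"tx":2.4,"ty":0,"tz":0,"roll":0},{"fingers":-1,"tx":2.5,"ty":0,"tz":0,"roll":0},{"fingers":-1,"tx":2.5,"ty":0,"tz":0,"roll":0}]' 18
python3 - <<'E'
from h import *
s,im,P=shot("wrist","w5")
go(.5655,-.028,.0435,45)
E
```

```text
time: 18.5
tool_pos: [0.5652, -0.0286, 0.1668]
tool_rot: [-2.327, 1.57, -3.116]
contact_force: [-0.8, 1.1, -1.5]
opening: 0.0458
time: 19.5
tool_pos: [0.565, -0.0264, 0.0677]
tool_rot: [-1.251, 1.571, -2.037]
contact_force: [0.7, -0.0, -0.8]
opening: 0.0456
t19.6 at [ 0.5653 -0.0265  0.0682] ydir 45.0 xdir [ 0.001 -0.    -1.   ] F [ 0.  -1.1 -0.8] op 0.0452 q6 -0.97 -> tx 0.62 ty -0.02 tz 0.03 roll -0.00
```

View pics/w5.png

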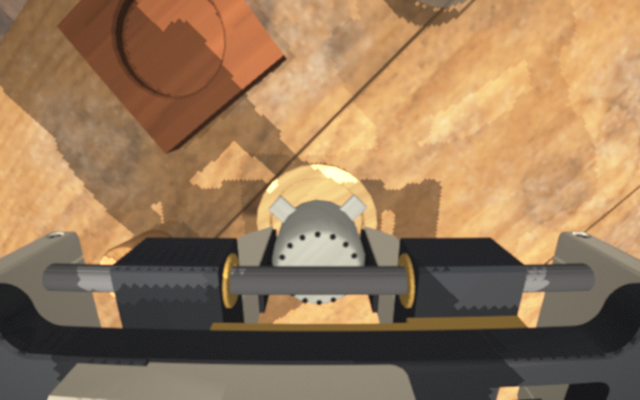

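The w5 view shows the strainer held upright over the dish. The dish's visible arc centres at column 318 and the strainer at 318. Lowering.

```bash
python3 -m crank '[{"fingers":-1,"tx":0.2,"ty":-0.02,"tz":0.03,"roll":0},{"fingers":-1,"tx":0.4,"ty":-0.02,"tz":0.03,"roll":0},{"fingers":-1,"tx":0.5,"ty":-0.02,"tz":0.03,"roll":0},{"fingers":-1,"tx":0.55,"ty":-0.02,"tz":0.03,"roll":0},{"fingers":-1,"tx":0.6,"ty":-0.02,"tz":0.03,"roll":0},{"fingers":-1,"tx":0.62,"ty":-0.02,"tz":0.03,"roll":0},{"fingers":-1,"tx":0.63,"ty":-0.02,"tz":0.03,"roll":0},{"fingers":-1,"tx":0.63,"ty":-0.02,"tz":0.03,"roll":0}]' 18
python3 -m crank '[{"fingers":-1,"tx":0.01,"ty":0,"tz":0,"roll":0},{"fingers":-1,"tx":0.01,"ty":0,"tz":0,"roll":0},{"fingers":-1,"tx":0.02,"ty":0,"tz":0,"roll":0},{"fingers":-1,"tx":0.02,"ty":0,"tz":0,"roll":0},{"fingers":-1,"tx":0.03,"ty":0,"tz":0,"roll":0},{"fingers":-1,"tx":0.03,"ty":0,"tz":0,"roll":0},{"fingers":-1,"tx":0.03,"ty":0,"tz":0,"roll":0},{"fingers":-1,"tx":0.03,"ty":0,"tz":0,"roll":0}]' 18
```

```text
time: 20.55
tool_pos: [0.5653, -0.0281, 0.0426]
tool_rot: [0.173, 1.571, -0.613]
contact_force: [0.6, 0.0, -1.6]
opening: 0.0454
time: 21.55
tool_pos: [0.5653, -0.0281, 0.0418]
tool_rot: [0.348, 1.57, -0.438]
contact_force: [-3.1, 0.5, 5.9]
opening: 0.0454
```

```bash
python3 -m crank '[{"fingers":-1,"tx":-0.01,"ty":0,"tz":0,"roll":0},{"fingers":0.3,"tx":-0.01,"ty":0,"tz":0,"roll":0},{"fingers":0.5,"tx":-0.01,"ty":0,"tz":0,"roll":0},{"fingers":0.7,"tx":-0.01,"ty":0,"tz":0,"roll":0},{"fingers":0.7,"tx":-0.3,"ty":0,"tz":0,"roll":0},{"fingers":0.8,"tx":-1.1,"ty":0,"tz":0,"roll":0},{"fingers":1,"tx":-2.2,"ty":0,"tz":0,"roll":0},{"fingers":1,"tx":-2.9,"ty":0,"tz":0,"roll":0}]' 15
python3 -c "
from h import *
go(.4441,.2647,.16,45)"
```

```text
time: 22.55
tool_pos: [0.5659, -0.0282, 0.1603]
tool_rot: [0.589, 1.568, -0.197]
contact_force: [-1.0, 0.0, -0.2]
opening: 0.0914
t22.6 at [ 0.5659 -0.0282  0.1603] ydir 44.9 xdir [ 0.003 -0.001 -1.   ] F [-1.   0.  -0.2] op 0.0914 q6 -0.97 -> tx -0.01 ty 3.02 tz -7.33 roll -0.01
```

```bash
python3 -m crank '[{"fingers":1,"tx":0,"ty":0.2,"tz":-0.5,"roll":0},{"fingers":1,"tx":0,"ty":0.6,"tz":-1.5,"roll":0},{"fingers":1,"tx":0,"ty":1.1,"tz":-2.8,"roll":0},{"fingers":1,"tx":0,"ty":1.7,"tz":-4.1,"roll":0},{"fingers":1,"tx":0,"ty":2.2,"tz":-5.4,"roll":0},{"fingers":1,"tx":0,"ty":2.7,"tz":-6.6,"roll":0},{"fingers":1,"tx":0,"ty":3,"tz":-7.3,"roll":0},{"fingers":1,"tx":0,"ty":3,"tz":-7.3,"roll":0}]' 15
python3 - <<'E'
from h import *
s,im,P=shot("top","t2")
z=P[...,2]
m=(np.hypot(P[...,0]-.5655,P[...,1]+.028)<.03)&(z>.035)&(z<.06)
print("str",m.sum(),P[m].mean(0),P[m][:,2].max())
s,im,P=shot("wrist","w6"); z=P[...,2]
m=(np.hypot(P[...,0]-.444,P[...,1]-.265)<.04)&(z>.055)&(z<.08)
q=P[m][:,:2].astype(np.float32); print("cup",len(q),cv2.minEnclosingCircle(q) if len(q)>5 else 0)
go(.4441,.2647,.057,45)
E
```

```text
time: 23.55
tool_pos: [0.4416, 0.2653, 0.1564]
tool_rot: [-2.092, 1.569, -2.874]
contact_force: [-0.6, -0.2, -0.1]
opening: 0.0919
str 200 [ 0.56511731 -0.02519424  0.04291293] 0.0506397957230551
cup 1380 ((0.44404131174087524, 0.26488402485847473), 0.029836080968379974)
t23.6 at [0.4431 0.2633 0.1567] ydir 45.0 xdir [-0.001 -0.001 -1.   ] F [ 0.5 -0.4  0.1] op 0.0920 q6 -0.40 -> tx 2.49 ty 0.05 tz -0.01 roll 0.00
```

```bash
python3 -m crank '[{"fingers":1,"tx":0.2,"ty":0.05,"tz":0,"roll":0},{"fingers":1,"tx":0.6,"ty":0.05,"tz":0,"roll":0},{"fingers":1,"tx":1.1,"ty":0.05,"tz":0,"roll":0},{"fingers":1,"tx":1.6,"ty":0.05,"tz":0,"roll":0},{"fingers":1,"tx":2.1,"ty":0.05,"tz":0,"roll":0},{"fingers":1,"tx":2.4,"ty":0.05,"tz":0,"roll":0},{"fingers":1,"tx":2.5,"ty":0.05,"tz":0,"roll":0},{"fingers":1,"tx":2.5,"ty":0.05,"tz":0,"roll":0}]' 20
python3 -m crank '[{"fingers":-1,"tx":0,"ty":0,"tz":0,"roll":0},{"fingers":-1,"tx":0,"ty":0,"tz":0,"roll":0},{"fingers":-1,"tx":0,"ty":0,"tz":0,"roll":0},{"fingers":-1,"tx":0,"ty":0,"tz":0,"roll":0},{"fingers":-1,"tx":0,"ty":0,"tz":0,"roll":0},{"fingers":-1,"tx":0,"ty":0,"tz":0,"roll":0},{"fingers":-1,"tx":0,"ty":0,"tz":0,"roll":0},{"fingers":-1,"tx":0,"ty":0,"tz":0,"roll":0}]' 20
python3 -m crank '[{"fingers":-1,"tx":-0.05,"ty":0,"tz":0,"roll":0},{"fingers":-1,"tx":-0.15,"ty":0,"tz":0,"roll":0},{"fingers":-1,"tx":-0.4,"ty":0,"tz":0,"roll":0},{"fingers":-1,"tx":-0.9,"ty":0,"tz":0,"roll":0},{"fingers":-1,"tx":-1.5,"ty":0,"tz":0,"roll":0},{"fingers":-1,"tx":-2.2,"ty":0,"tz":0,"roll":0},{"fingers":-1,"tx":-2.7,"ty":0,"tz":0,"roll":0},{"fingers":-1,"tx":-2.8,"ty":0,"tz":0,"roll":0}]' 20
python3 - <<'E'
from h import *
go(.4415,-.2685,.17,45)
im,d=read_camera("side"); cv2.imwrite("pics/s3.png",cv2.resize(im[200:380,210:430,::-1],None,fx=3,fy=3))
E
```

```text
time: 24.65
tool_pos: [0.4456, 0.2646, 0.0574]
tool_rot: [0.514, 1.571, -0.272]
contact_force: [1.9, 0.3, -0.2]
opening: 0.0921
time: 25.65
tool_pos: [0.4453, 0.2647, 0.0574]
tool_rot: [-0.546, 1.571, -1.332]
contact_force: [-1.3, -0.5, 3.5]
opening: 0.0573
time: 26.65
tool_pos: [0.446, 0.2651, 0.171]
tool_rot: [1.15, 1.567, 0.364]
contact_force: [-0.5, 0.4, -1.0]
opening: 0.0569
t26.6 at [0.446  0.2651 0.171 ] ydir 44.9 xdir [ 0.003  0.001 -1.   ] F [-0.5  0.4 -1. ] op 0.0569 q6 -0.40 -> tx 0.01 ty -9.50 tz 9.36 roll -0.01
```

View pics/s3.png

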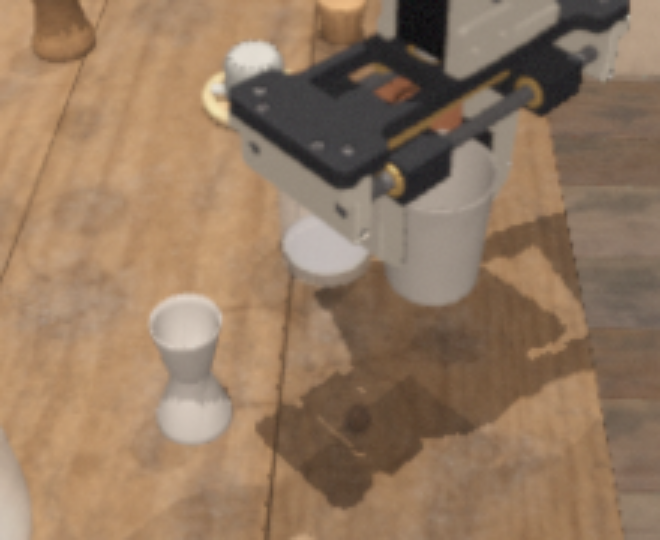

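The cup is held upright, and behind it the strainer stands in the dish. Carrying to the mat.

```bash
python3 -m crank '[{"fingers":-1,"tx":0,"ty":-0.3,"tz":0.3,"roll":0},{"fingers":-1,"tx":0,"ty":-0.9,"tz":0.9,"roll":0},{"fingers":-1,"tx":0,"ty":-1.7,"tz":1.7,"roll":0},{"fingers":-1,"tx":0,"ty":-2.6,"tz":2.6,"roll":0},{"fingers":-1,"tx":0,"ty":-3.5,"tz":3.5,"roll":0},{"fingers":-1,"tx":0,"ty":-4.4,"tz":4.4,"roll":0},{"fingers":-1,"tx":0,"ty":-5.3,"tz":5.2,"roll":0},{"fingers":-1,"tx":0,"ty":-6.2,"tz":6.1,"roll":0}]' 20
python3 -m crank '[{"fingers":-1,"tx":0,"ty":-0.9,"tz":0.9,"roll":0},{"fingers":-1,"tx":0,"ty":-1.8,"tz":1.8,"roll":0},{"fingers":-1,"tx":0,"ty":-2.5,"tz":2.5,"roll":0},{"fingers":-1,"tx":0,"ty":-3,"tz":3,"roll":0},{"fingers":-1,"tx":0.2,"ty":-3.2,"tz":3.2,"roll":0},{"fingers":-1,"tx":0.7,"ty":-3.3,"tz":3.25,"roll":0},{"fingers":-1,"tx":1.2,"ty":-3.3,"tz":3.25,"roll":0},{"fingers":-1,"tx":1.4,"ty":-3.3,"tz":3.25,"roll":0}]' 20
python3 -c "
from h import *
go(.4415,-.2685,.064,45)"
```

```text
time: 27.7
tool_pos: [0.4407, -0.0851, 0.1684]
tool_rot: [-2.597, 1.569, 2.9]
contact_force: [0.9, -0.3, -0.7]
opening: 0.0573
time: 28.7
tool_pos: [0.4393, -0.2672, 0.1114]
tool_rot: [-3.06, 1.567, 2.437]
contact_force: [0.6, -0.2, -0.7]
opening: 0.0567
t28.7 at [ 0.4393 -0.2672  0.1114] ydir 45.0 xdir [-0.003  0.003 -1.   ] F [ 0.6 -0.2 -0.7] op 0.0567 q6 -1.48 -> tx 1.19 ty 0.02 tz 0.07 roll -0.00
```

```bash
python3 -m crank '[{"fingers":-1,"tx":0.2,"ty":0.02,"tz":0.08,"roll":0},{"fingers":-1,"tx":0.5,"ty":0.02,"tz":0.08,"roll":0},{"fingers":-1,"tx":0.8,"ty":0.02,"tz":0.08,"roll":0},{"fingers":-1,"tx":1,"ty":0.02,"tz":0.08,"roll":0},{"fingers":-1,"tx":1.1,"ty":0.02,"tz":0.08,"roll":0},{"fingers":-1,"tx":1.18,"ty":0.02,"tz":0.08,"roll":0},{"fingers":-1,"tx":1.18,"ty":0.02,"tz":0.08,"roll":0},{"fingers":-1,"tx":1.18,"ty":0.02,"tz":0.08,"roll":0}]' 20
python3 -m crank '[{"fingers":-1,"tx":0.01,"ty":0,"tz":0,"roll":0},{"fingers":-1,"tx":0.02,"ty":0,"tz":0,"roll":0},{"fingers":-1,"tx":0.03,"ty":0,"tz":0,"roll":0},{"fingers":-1,"tx":0.04,"ty":0,"tz":0,"roll":0},{"fingers":-1,"tx":0.04,"ty":0,"tz":0,"roll":0},{"fingers":-1,"tx":0.04,"ty":0,"tz":0,"roll":0},{"fingers":-1,"tx":0.04,"ty":0,"tz":0,"roll":0},{"fingers":-1,"tx":0.04,"ty":0,"tz":0,"roll":0}]' 20
python3 -c "
from h import *
go(.442,-.269,.0614,45)"
```

```text
time: 29.7
tool_pos: [0.4436, -0.2702, 0.0664]
tool_rot: [0.018, 1.57, -0.769]
contact_force: [0.9, -0.2, -1.0]
opening: 0.0574
time: 30.7
tool_pos: [0.4434, -0.2701, 0.0645]
tool_rot: [-1.155, 1.571, -1.942]
contact_force: [0.6, -0.2, -1.9]
opening: 0.0573
t30.7 at [ 0.4434 -0.2701  0.0645] ydir 44.9 xdir [-0. -0. -1.] F [ 0.6 -0.2 -1.9] op 0.0573 q6 -1.48 -> tx 0.08 ty -0.01 tz -0.04 roll -0.01
```

```bash
python3 -m crank '[{"fingers":-1,"tx":0.01,"ty":0,"tz":-0.04,"roll":0},{"fingers":-1,"tx":0.03,"ty":0,"tz":-0.04,"roll":0},{"fingers":-1,"tx":0.04,"ty":0,"tz":-0.04,"roll":0},{"fingers":-1,"tx":0.05,"ty":0,"tz":-0.04,"roll":0},{"fingers":-1,"tx":0.06,"ty":0,"tz":-0.04,"roll":0},{"fingers":-1,"tx":0.07,"ty":0,"tz":-0.04,"roll":0},{"fingers":-1,"tx":0.07,"ty":0,"tz":-0.04,"roll":0},{"fingers":-1,"tx":0.07,"ty":0,"tz":-0.04,"roll":0}]' 20
python3 -m crank '[{"fingers":-1,"tx":0.01,"ty":0,"tz":0,"roll":0},{"fingers":-1,"tx":0.01,"ty":0,"tz":0,"roll":0},{"fingers":-1,"tx":0.02,"ty":0,"tz":0,"roll":0},{"fingers":-1,"tx":0.02,"ty":0,"tz":0,"roll":0},{"fingers":-1,"tx":0.02,"ty":0,"tz":0,"roll":0},{"fingers":-1,"tx":0.02,"ty":0,"tz":0,"roll":0},{"fingers":-1,"tx":0.02,"ty":0,"tz":0,"roll":0},{"fingers":-1,"tx":0.02,"ty":0,"tz":0,"roll":0}]' 20
```

```text
time: 31.7
tool_pos: [0.4423, -0.269, 0.0617]
tool_rot: [-0.273, 1.571, -1.06]
contact_force: [-0.6, -0.4, -0.8]
opening: 0.0571
time: 32.7
tool_pos: [0.4425, -0.2692, 0.0613]
tool_rot: [-0.026, 1.57, -0.812]
contact_force: [-0.8, -1.0, 4.7]
opening: 0.0572
```

Floor contact (4.7 N) at the expected height. Releasing and lifting.

```bash
python3 -m crank '[{"fingers":-1,"tx":-0.01,"ty":0,"tz":0,"roll":0},{"fingers":0.5,"tx":-0.01,"ty":0,"tz":0,"roll":0},{"fingers":0.8,"tx":-0.01,"ty":0,"tz":0,"roll":0},{"fingers":1,"tx":-0.01,"ty":0,"tz":0,"roll":0},{"fingers":1,"tx":-0.3,"ty":0,"tz":0,"roll":0},{"fingers":1,"tx":-1.1,"ty":0,"tz":0,"roll":0},{"fingers":1,"tx":-2.2,"ty":0,"tz":0,"roll":0},{"fingers":1,"tx":-3,"ty":0,"tz":0,"roll":0}]' 15
python3 -c "
from h import *
go(.5722,.2672,.18,45)"
```

```text
time: 33.7
tool_pos: [0.4426, -0.2691, 0.1836]
tool_rot: [0.081, 1.568, -0.706]
contact_force: [-0.7, -0.7, 0.5]
opening: 0.0917
t33.7 at [ 0.4426 -0.2691  0.1836] ydir 44.9 xdir [ 0.002 -0.002 -1.   ] F [-0.7 -0.7  0.5] op 0.0917 q6 -1.48 -> tx 0.07 ty 11.77 tz -7.20 roll -0.01
```

```bash
python3 -m crank '[{"fingers":1,"tx":0,"ty":0.5,"tz":-0.3,"roll":0},{"fingers":1,"tx":0,"ty":1.5,"tz":-0.9,"roll":0},{"fingers":1,"tx":0,"ty":2.7,"tz":-1.7,"roll":0},{"fingers":1,"tx":0,"ty":3.9,"tz":-2.4,"roll":0},{"fingers":1,"tx":0,"ty":5.1,"tz":-3.1,"roll":0},{"fingers":1,"tx":0,"ty":6.3,"tz":-3.9,"roll":0},{"fingers":1,"tx":0,"ty":7.5,"tz":-4.6,"roll":0},{"fingers":1,"tx":0,"ty":8.7,"tz":-5.3,"roll":0}]' 15
python3 -m crank '[{"fingers":1,"tx":0,"ty":1,"tz":-0.6,"roll":0},{"fingers":1,"tx":0,"ty":2,"tz":-1.2,"roll":0},{"fingers":1,"tx":0,"ty":2.8,"tz":-1.7,"roll":0},{"fingers":1,"tx":0,"ty":3.1,"tz":-1.9,"roll":0},{"fingers":1,"tx":0,"ty":3.1,"tz":-1.9,"roll":0},{"fingers":1,"tx":0,"ty":3.1,"tz":-1.9,"roll":0},{"fingers":1,"tx":0,"ty":3.1,"tz":-1.9,"roll":0},{"fingers":1,"tx":0,"ty":3.1,"tz":-1.9,"roll":0}]' 15
python3 - <<'E'
from h import *
s,im,P=shot("wrist","w7"); z=P[...,2]
m=(np.hypot(P[...,0]-.572,P[...,1]-.267)<.035)&(z>.068)&(z<.085)
q=P[m][:,:2].astype(np.float32); print("jig",len(q),cv2.minEnclosingCircle(q) if len(q)>5 else 0, P[m][:,2].mean() if len(q) else 0)
go(.5722,.2672,.071,45)
s,im,P=shot("top","t3"); z=P[...,2]
for n,x,y,h in [("cap",.578,-.269,.038),("str",.5655,-.028,.044),("cup",.442,-.269,.073)]:
    m=(np.hypot(P[...,0]-x,P[...,1]-y)<.035)&(abs(z-h)<.008); print(n,m.sum(),P[m].mean(0).round(4))
E
```

```text
time: 34.7
tool_pos: [0.5391, 0.1288, 0.1819]
tool_rot: [0.731, 1.57, -0.055]
contact_force: [0.2, -1.0, 0.3]
opening: 0.0916
time: 35.7
tool_pos: [0.573, 0.2675, 0.1811]
tool_rot: [0.121, 1.571, -0.666]
contact_force: [0.9, 0.1, 0.4]
opening: 0.092
jig 628 ((0.5724606513977051, 0.2678444981575012), 0.019230801612138748) 0.07410763746521849
t35.8 at [0.573  0.2677 0.181 ] ydir 44.9 xdir [ 0. -0. -1.] F [-0.2 -0.2  0.4] op 0.0920 q6 -0.47 -> tx 2.75 ty -0.02 tz -0.01 roll -0.01
cap 96 [ 0.5787 -0.2678  0.0364]
str 197 [ 0.5655 -0.0251  0.0429]
cup 71 [ 0.4425 -0.2707  0.0712]
```

```bash
python3 -m crank '[{"fingers":1,"tx":0.2,"ty":0,"tz":0,"roll":0},{"fingers":1,"tx":0.6,"ty":0,"tz":0,"roll":0},{"fingers":1,"tx":1.2,"ty":0,"tz":0,"roll":0},{"fingers":1,"tx":1.8,"ty":0,"tz":0,"roll":0},{"fingers":1,"tx":2.3,"ty":0,"tz":0,"roll":0},{"fingers":1,"tx":2.6,"ty":0,"tz":0,"roll":0},{"fingers":1,"tx":2.75,"ty":0,"tz":0,"roll":0},{"fingers":1,"tx":2.75,"ty":0,"tz":0,"roll":0}]' 18
python3 -m crank '[{"fingers":-1,"tx":0,"ty":0,"tz":0,"roll":0},{"fingers":-1,"tx":0,"ty":0,"tz":0,"roll":0},{"fingers":-1,"tx":0,"ty":0,"tz":0,"roll":0},{"fingers":-1,"tx":0,"ty":0,"tz":0,"roll":0},{"fingers":-1,"tx":0,"ty":0,"tz":0,"roll":0},{"fingers":-1,"tx":0,"ty":0,"tz":0,"roll":0},{"fingers":-1,"tx":0,"ty":0,"tz":0,"roll":0},{"fingers":-1,"tx":0,"ty":0,"tz":0,"roll":0}]' 18
python3 -m crank '[{"fingers":-1,"tx":-0.05,"ty":0,"tz":0,"roll":0},{"fingers":-1,"tx":-0.15,"ty":0,"tz":0,"roll":0},{"fingers":-1,"tx":-0.4,"ty":0,"tz":0,"roll":0},{"fingers":-1,"tx":-0.9,"ty":0,"tz":0,"roll":0},{"fingers":-1,"tx":-1.5,"ty":0,"tz":0,"roll":0},{"fingers":-1,"tx":-2.2,"ty":0,"tz":0,"roll":0},{"fingers":-1,"tx":-2.8,"ty":0,"tz":0,"roll":0},{"fingers":-1,"tx":-3,"ty":0,"tz":0,"roll":0}]' 18
python3 - <<'E'
from h import *
go(.4302,-.006,.19,45)
im,d=read_camera("side"); cv2.imwrite("pics/s4.png",cv2.resize(im[120:380,180:430,::-1],None,fx=2.2,fy=2.2))
E
```

```text
time: 36.8
tool_pos: [0.5729, 0.2683, 0.0707]
tool_rot: [-1.715, 1.57, -2.501]
contact_force: [-0.4, -0.1, -0.0]
opening: 0.0918
time: 37.8
tool_pos: [0.5729, 0.2683, 0.0709]
tool_rot: [-1.365, 1.571, -2.152]
contact_force: [-0.3, -0.2, 1.3]
opening: 0.0386
time: 38.8
tool_pos: [0.5736, 0.2686, 0.1932]
tool_rot: [1.086, 1.567, 0.299]
contact_force: [0.5, 0.3, -2.2]
opening: 0.0389
t38.8 at [0.5736 0.2686 0.1932] ydir 44.9 xdir [ 0.004  0.001 -1.   ] F [ 0.5  0.3 -2.2] op 0.0389 q6 -0.47 -> tx 0.06 ty -7.39 tz 2.33 roll -0.01
```

View pics/s4.png

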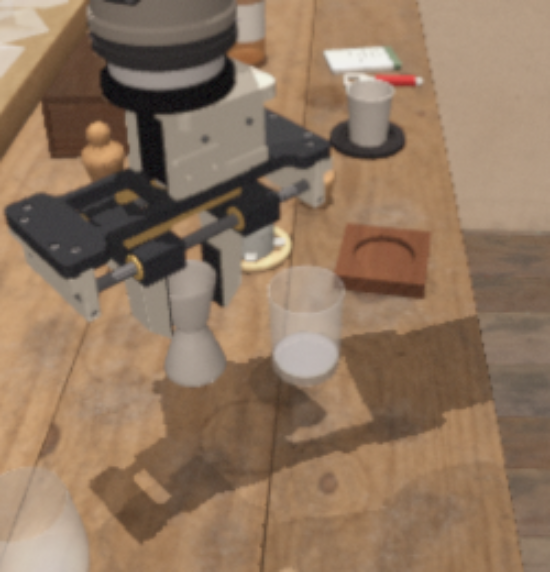

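The jigger is held upright and the cup stands in the mat. Carrying to the block; the jigger's underside passes about 38 mm above the tumbler.

```bash
python3 -m crank '[{"fingers":-1,"tx":0,"ty":-0.4,"tz":0.1,"roll":0},{"fingers":-1,"tx":0,"ty":-1.3,"tz":0.4,"roll":0},{"fingers":-1,"tx":0,"ty":-2.5,"tz":0.8,"roll":0},{"fingers":-1,"tx":0,"ty":-3.8,"tz":1.2,"roll":0},{"fingers":-1,"tx":0,"ty":-5.1,"tz":1.6,"roll":0},{"fingers":-1,"tx":0,"ty":-6.3,"tz":2,"roll":0},{"fingers":-1,"tx":0,"ty":-7.1,"tz":2.25,"roll":0},{"fingers":-1,"tx":0,"ty":-7.4,"tz":2.35,"roll":0}]' 18
python3 -m crank '[{"fingers":-1,"tx":0,"ty":0,"tz":0,"roll":0},{"fingers":-1,"tx":0.3,"ty":0,"tz":0,"roll":0},{"fingers":-1,"tx":0.8,"ty":0,"tz":0,"roll":0},{"fingers":-1,"tx":1.3,"ty":0,"tz":0,"roll":0},{"fingers":-1,"tx":1.7,"ty":0,"tz":0,"roll":0},{"fingers":-1,"tx":1.9,"ty":0,"tz":0,"roll":0},{"fingers":-1,"tx":2,"ty":0,"tz":0,"roll":0},{"fingers":-1,"tx":2,"ty":0,"tz":0,"roll":0}]' 18
python3 - <<'E'
from h import *
go(.4305,-.0055,.083,45)
s,im,P=shot("wrist","w8")
E
```

```text
time: 39.85
tool_pos: [0.4287, -0.0084, 0.1905]
tool_rot: [-2.488, 1.57, 3.007]
contact_force: [0.4, 0.7, -1.0]
opening: 0.0384
time: 40.85
tool_pos: [0.43, -0.0071, 0.1108]
tool_rot: [-0.696, 1.571, -1.483]
contact_force: [0.5, -0.2, -0.9]
opening: 0.0386
t40.9 at [ 0.43   -0.0071  0.1108] ydir 45.0 xdir [ 0. -0. -1.] F [ 0.5 -0.2 -0.9] op 0.0386 q6 -0.98 -> tx 0.70 ty 0.04 tz -0.02 roll -0.00
```

View pics/w8.png

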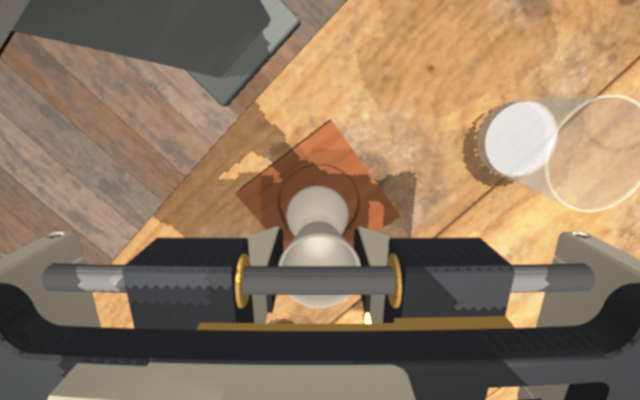

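The w8 view shows the recess (319,205) directly beyond the jigger foot (318,213), well centred. Lowering.

```bash
python3 -m crank '[{"fingers":-1,"tx":0.2,"ty":0.02,"tz":0,"roll":0},{"fingers":-1,"tx":0.4,"ty":0.02,"tz":0,"roll":0},{"fingers":-1,"tx":0.55,"ty":0.02,"tz":0,"roll":0},{"fingers":-1,"tx":0.65,"ty":0.02,"tz":0,"roll":0},{"fingers":-1,"tx":0.7,"ty":0.02,"tz":0,"roll":0},{"fingers":-1,"tx":0.7,"ty":0.02,"tz":0,"roll":0},{"fingers":-1,"tx":0.7,"ty":0.02,"tz":0,"roll":0},{"fingers":-1,"tx":0.7,"ty":0.02,"tz":0,"roll":0}]' 18
python3 -m crank '[{"fingers":-1,"tx":0.01,"ty":0,"tz":0,"roll":0},{"fingers":-1,"tx":0.02,"ty":0,"tz":0,"roll":0},{"fingers":-1,"tx":0.03,"ty":0,"tz":0,"roll":0},{"fingers":-1,"tx":0.04,"ty":0,"tz":0,"roll":0},{"fingers":-1,"tx":0.05,"ty":0,"tz":0,"roll":0},{"fingers":-1,"tx":0.06,"ty":0,"tz":0,"roll":0},{"fingers":-1,"tx":0.06,"ty":0,"tz":0,"roll":0},{"fingers":-1,"tx":0.06,"ty":0,"tz":0,"roll":0}]' 18
```

```text
time: 41.9
tool_pos: [0.4305, -0.0068, 0.0831]
tool_rot: [0.473, 1.57, -0.314]
contact_force: [0.3, -0.5, -2.1]
opening: 0.0385
time: 42.9
tool_pos: [0.4305, -0.0068, 0.0807]
tool_rot: [0.18, 1.57, -0.607]
contact_force: [-0.6, -0.7, 3.2]
opening: 0.039
```

```bash
python3 -m crank '[{"fingers":-1,"tx":0,"ty":0,"tz":0,"roll":0},{"fingers":0.2,"tx":0,"ty":0,"tz":0,"roll":0},{"fingers":0.6,"tx":0,"ty":0,"tz":0,"roll":0},{"fingers":1,"tx":0,"ty":0,"tz":0,"roll":0},{"fingers":1,"tx":-0.3,"ty":0,"tz":0,"roll":0},{"fingers":1,"tx":-1.1,"ty":0,"tz":0,"roll":0},{"fingers":1,"tx":-2.2,"ty":0,"tz":0,"roll":0},{"fingers":1,"tx":-3.2,"ty":0,"tz":0,"roll":0}]' 15
python3 -m crank '[{"fingers":1,"tx":-0.5,"ty":-0.3,"tz":-0.1,"roll":0},{"fingers":1,"tx":-1,"ty":-1,"tz":0,"roll":0},{"fingers":1,"tx":-1.2,"ty":-2,"tz":0.4,"roll":0},{"fingers":1,"tx":-1.2,"ty":-3,"tz":1,"roll":0},{"fingers":1,"tx":-1.2,"ty":-4,"tz":1.5,"roll":0},{"fingers":1,"tx":-1.2,"ty":-4,"tz":1.5,"roll":0},{"fingers":1,"tx":-1.2,"ty":-4,"tz":1.5,"roll":0},{"fingers":1,"tx":-1.2,"ty":-4,"tz":1.5,"roll":0}]' 15
python3 - <<'E'
from h import *
go(.4,-.2,.3)
s,im,P=shot("side","s5"); s,im2,P2=shot("top","t4")
a=cv2.resize(im[120:380,180:430,::-1],None,fx=1.5,fy=1.5); b=cv2.resize(im2[140:260,180:440,::-1],None,fx=1.6,fy=1.6)
c=np.zeros((max(a.shape[0],b.shape[0]),a.shape[1]+b.shape[1],3),np.uint8); c[:a.shape[0],:a.shape[1]]=a; c[:b.shape[0],a.shape[1]:]=b
cv2.imwrite("pics/fin.png",c); P0=np.load("pics/top0.npy")
for n,x,y,h in [("cap",.578,-.269,.038),("str",.5655,-.028,.044),("cup",.442,-.269,.073),("jig",.4305,-.0065,.086),("bung",.503,-.123,.038)]:
    for N,Q in(("top",P2),("side",P)):
        m=(np.hypot(Q[...,0]-x,Q[...,1]-y)<.035)&(abs(Q[...,2]-h)<.006); q=Q[m]
        print(n,N,m.sum(),q.mean(0).round(4) if m.any() else 0, ((q.max(0)+q.min(0))/2).round(4) if m.any() else 0)
E
```

```text
time: 43.9
tool_pos: [0.4303, -0.0067, 0.2107]
tool_rot: [0.553, 1.57, -0.233]
contact_force: [-0.1, -0.0, -0.3]
opening: 0.0912
time: 44.9
tool_pos: [0.3597, -0.1613, 0.2567]
tool_rot: [0.809, 1.571, 0.024]
contact_force: [-0.0, -0.3, 0.3]
opening: 0.0916
t44.9 at [ 0.3597 -0.1613  0.2567] ydir 45.0 xdir [ 0.  0. -1.] F [-0.  -0.3  0.3] op 0.0916 q6 -1.40 -> tx -1.08 ty 0.03 tz 1.40
cap top 83 [ 0.5792 -0.2682  0.0362] [ 0.5793 -0.2684  0.0372]
cap side 57 [ 0.5782 -0.265   0.0369] [ 0.5784 -0.266   0.0372]
str top 182 [ 0.5658 -0.0256  0.0432] [ 0.5656 -0.026   0.0433]
str side 200 [ 0.5648 -0.0226  0.0435] [ 0.5651 -0.0266  0.0424]
cup top 35 [ 0.4566 -0.2813  0.0716] [ 0.448  -0.2725  0.0725]
cup side 101 [ 0.4408 -0.2701  0.0709] [ 0.4407 -0.2688  0.071 ]
jig top 39 [ 0.4313 -0.0035  0.0847] [ 0.4313 -0.0044  0.0857]
jig side 104 [ 0.4292 -0.0076  0.0843] [ 0.4288 -0.0065  0.0848]
bung top 160 [ 0.5027 -0.1219  0.0371] [ 0.5033 -0.1212  0.0376]
bung side 139 [ 0.502  -0.1196  0.0379] [ 0.5017 -0.1224  0.0364]
```

View pics/fin.png

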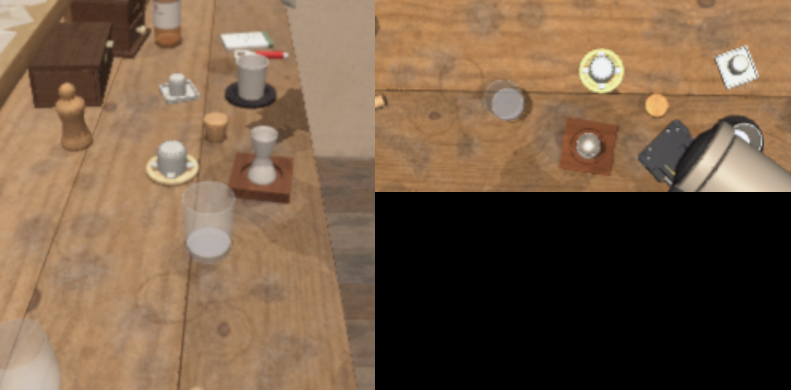

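All four pieces stand upright and centred, and the tumbler and bung have not moved. The gripper is clear.

```bash
python3 -c "
from cell import hand_in
print(hand_in())"
```

```text
the job is handed in; nothing more can be done
None
```

I took the stack apart from the top and handed the job in at about 45 s of robot time. The cap is in the tray, the strainer in the dish, the cup in the mat, and the jigger in the block. Each piece was lowered to a light contact of 3 to 11 N at the expected floor height, then released.

**Last checks:** the top and side cameras show all four pieces upright, each within about 3 mm of the middle of its hollow and with its top at the right height. The tumbler and bung were not touched and look unmoved. The open gripper was about 0.26 m up, clear of everything.

**Disagreements and failures:**
- **Cup:** the arm partly hid it in the last top view, so its centre reading there was about 1 to 2 cm off. The side view, and a top view soon after it was set down, put it in the middle.
- **Strainer:** the camera averages read a few mm to one side, most likely because they catch more of its near side. The gripper set it down on centre.
- **Refused move:** one early move was refused because keys were missing. It had no effect.

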